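Lock the embossing plate with the hex key

ROBOT

A 6-joint arm with a two-finger parallel gripper is mounted at the origin on the work surface. World frame = base frame: x ahead of the robot, y to its left, z up, the work surface at z = 0. Lengths are in m, angles in rad, forces in N, time in s.
With the tool pointing down it reaches from about 0.3 to 0.775 m from the base axis. Payload 14.6 kg.
Tool frame: the origin (TCP) lies on the mounting face of the last link; the fingertips stand 199 mm ahead of it and the grasp point (between the pads) lies 180 mm ahead of it; z points along the fingers, y is the line along which they close (so a half turn about z gives the same grasp; the last joint's range is limited). The gripper opens to 94 mm and grips with 3 to 60 N. Pads are 16 mm wide; open, the fingers measure 119 mm over their backs; the gripper's body (75 mm by 177 mm) begins 78 mm behind the grasp point.
Start: joints at [-1.283, 0.3, 1.521, -0, 1.321, -0.067], TCP at [0.191, -0.516, 0.405] pointing down, gripper open.
Joint ranges: [-3.03, 3.03], [-0.79, 2.21], [0.23, 2.52], [-1.04, 4.18], [0, 3.07], [-2.55, 2.55]. Speed limits (rad/s): [2.22, 2.22, 2.57, 3.14, 3.14, 3.14].

INTERFACE

Orientations are given as [roll, pitch, yaw] about the fixed x, y, z axes, in that order (R = Rz(yaw) Ry(pitch) Rx(roll)).
In Python, from station import get_obs, camera, hand_in gives the robot as it stands.
- The arm moves only by the tool apply_moves, never from a script. Its argument "increments" is a list of rows, each an object of numbers: "tx", "ty", "tz": the shift along the tool's x, y, z as a fraction of full scale; "ax", "ay", "az": the turn, a rotation vector about the tool's x, y, z as a fraction of full scale. In form: [{"tx": .., "ty": .., "tz": .., "ax": .., "ay": .., "az": ..}, ...]. A call has 1 to 12 rows; each row shifts and turns the commanded pose from where the row before left it, along the tool's axes as they then stand; what a row does not reach is not made up. Full scale, the value 1, is 30 mm for a shift and 5 degrees for a turn. A row lasts 1/8 s, in which the tool goes at most 62.5 mm and 10.7 degrees, less where a joint would pass 70% of its speed; a pose out of reach is approached as far as the arm can. A call with a number of a shift or a turn outside -1 to 1 is refused whole. A call with a gripper value outside its range is refused whole. "jaw" is the closure, from 0 (fully open) to 1 (shut), set as the call begins (left out, the last holds). The fingers move at their own pace and stop on an object; "force" is the grip in N (left out, the last holds). Time passes only in rows, so rows that do not move let the fingers close. It gives the time, the measured TCP pose, the force, the opening and the grip force at its end, in the units of the state.
- get_obs(): the state, without advancing time (a new reading comes with each control period).
- camera(name): name is "scene" or "top" or "wrist"; returns a dict with "pixels" (420x560x3 uint8, red, green, blue), "camera_matrix" (3x3 intrinsics, pixels), "dist" ([k1, k2, p1, p2, k3] as OpenCV has them; the pictures are not rectified), "R" (3x3) and "t" (3): a world point X has camera coordinates R X + t; the wrist camera has in their place "T_tool_cam" (4x4, takes a point from camera to tool coordinates, whose origin is the TCP and whose axes are the flange's). Camera axes: x right, y down, z forward; pixel columns grow to the right and rows downward; lengths in m; the calibration is good to about 2 mm. A picture is of the moment at which its call begins: read the wrist's pose just before it. There is no depth.
- hand_in(): hands the job in; it is judged then, once.
The state is a dict: "time_s": time; "qpos": joint angles; "joint_vel": joint speeds; "tau": joint torques, N m; "ee_pos": TCP position; "eef_rot": TCP orientation; "force": force on the tool from outside, world axes, zero at the start; "moment": the same for the moment, N m; "grip_width": finger opening in m; "grip_force": force on a finger pad.
Only numpy, scipy, OpenCV 4.12 (cv2) and the standard library are available. Lean on these libraries where they do the work, as an engineer would, in place of code of your own. Each camera call takes 0.05 s, during which the arm holds its last target. There are 200 camera calls.

TASK

Take the orange T-handled hex key off its blue fork rack and put it into the steel bore of the green press bed; its hexagon socket lies out of sight down the bore, so turn the key until it drops in. Then turn the screw clockwise with the key, without pushing the red clamp arm itself, until the arm has swung over the brass plate and comes up against its stop. Hang the key back upright in its fork, let go of it, and leave everything else on the bench where it is.

Things in the scene. Friction and masses are not known exactly. Their poses are not given: they have to be found in the camera images.
- bed: Green press bed 215 x 170 x 25 mm, fixed to the table (place and yaw vary), with a round steel boss 68 mm across. Origin on the table under the axis of the boss; z up, x from the boss towards the brass plate. The plate (100 x 70 mm, top 37 mm above the table) lies on the bed with its centre 105 mm from the axis along x.
- bore_mouth (a point): Centre of the mouth of the bore in the top of the boss, 88 mm above the table. The bore runs straight down: a funnel from 49 to 38.5 mm across in the first 8 mm, then 38.5 mm round down to the screw's face, 38 mm below the mouth.
- screw_face (a point): Centre of the screw's face, 38 mm below the bore's mouth. In it is the hexagon socket, 34 mm across flats, 20 mm deep. A key that is not lined up stands on this face; it drops in within about 7 degrees of lined-up, which comes every 60 degrees. How the hexagon lies is not told and must be felt. Held off square, the key leans and binds. Once in, the key has about 7 degrees of play either way.
- lock_screw (a joint): Angle of the lock screw in rad, positive clockwise seen from above; -0.9 to 1.2. Starts between 0.1 and 0.4 (loose); firm stop at 1.2 (locked). It needs about 0.25 N m and stays where left. The red arm turns with it, angle for angle. The value tells nothing of how the hexagon lies at the start.
- swing_arm: Red clamp arm: collar around the boss and a finger 24 mm wide reaching 120 mm from the axis, top 52 mm above the table. Origin on the table on the bore's axis, frame as the bed's when the screw reads 0. It points along the bed's +x (over the plate) when the screw is at its stop, 1.2 rad to the left of that (towards +y) when the screw reads 0.
- hex_key: T-handled hex key, 140 mm tall, about 0.5 kg, loose. Origin at the centre of its lower end face, z up the shank. Steel hexagon shank 32 mm across flats (37 over corners; two flats face the key's +x and -x) from 0 to 100 mm, black round collar 66 mm across from 100 to 112 mm, orange bar 96 mm long along x, 18 mm thick along y, from 112 to 140 mm.
- key_grip (a point): Middle of the orange bar, 126 mm above the key's lower end: the place to grip, fingers closing across the 18 mm thickness (the key's y).
- key_tip (a point): Centre of the key's lower end face.
- key_collar (a point): Centre of the underside of the black collar, 100 mm above the lower end; the collar rests on the fork's prongs when hung.
- rack: Blue fork rack fixed to the table (place and yaw vary). Origin on the table under the hang point; x points from the fork's open end to its post (60 to 78 mm from the hang point, as high as the prongs). Base 12 mm thick. Two prongs along x, 42 mm apart inside, 13 mm wide, tops 130 mm above the table, reaching 45 mm to the open end at -x. The shank goes in from above or from the open end.
- hang_point (a point): Middle between the prongs at the height of their tops (130 mm above the table), where the key's collar centre belongs.
- glue_bottle: Green pointed glue bottle, 42 mm across, 112 mm tall, loose bystander; origin under its centre.
- thread_spool: Red thread spool, 44 mm across, 50 mm tall, loose bystander.
- ink_jar: Square glass dye jar 70 x 70 x 115 mm, loose bystander.
- water_flask: Blue flask, 66 mm across, 190 mm tall, loose bystander.
- mallet: Hammer, 240 mm long, lying, loose bystander.
- awl: Awl with wooden handle, 170 mm long, lying, loose bystander.
- wax_tin: Wax tin, 80 mm across, 50 mm tall, loose bystander.
There are look-alikes about, which are no part of the job. What is shaped like the hex_key but purple is not meant.

How it is judged:
On the way, in this order (a step that is already met when the one before it is completed fails the run):
1. the key has dropped into the hexagon socket (its tip at least 10 mm inside it, upright) (z of key_tip in the frame of bore_mouth below -0.048 m and horizontal distance between key_tip and bore_mouth below 0.005 m and angle between hex_key's own z axis and vertical below 0.12 rad), for 0.2 s.
2. the screw has been turned to its stop, with the key in the socket (value of joint lock_screw above 1.1 rad and z of key_tip in the frame of bore_mouth below -0.044 m and horizontal distance between key_tip and bore_mouth below 0.005 m), for 0.2 s.
At the end, for the whole second after the job is handed in: The lock screw is at its stop (above 1.08 rad, stop at 1.2) with the clamp arm over the plate, and the key hangs at rest and upright in the fork: collar on the prongs (within 4 mm in height, 8 mm sideways, 35 mm along the prongs of the hang point), tilted less than 0.08 rad, released (value of joint lock_screw above 1.08 rad and x of key_collar in the frame of hang_point between -0.035 and 0.035 m and y of key_collar in the frame of hang_point between -0.008 and 0.008 m and z of key_collar in the frame of hang_point between -0.004 and 0.004 m and angle between hex_key's own z axis and vertical below 0.08 rad and linear speed of hex_key below 0.02 m/s); the robot touches nothing.
It fails at once if the robot pushes the red clamp arm itself (contact force between any of the fingers, the arm, hex_key and swing_arm above 3 N).
It fails at once if a bystander is moved more than 30 mm (distance of any of glue_bottle, thread_spool, ink_jar, water_flask, mallet, awl, wax_tin from where it was at the start of the episode above 0.03 m).
It also fails if it takes over 64 s, if anything falls off the work surface, if the arm or the gripper's body presses on something with over 40 N, if the wrist force passes 120 N, or if a joint passes its speed limit or range.

## Working session

There is one attempt and no reset: what is moved stays moved. The work goes in short steps, Python scripts to look and compute and a tool call to move; the robot and the scene stay as the last step left them, time stands still between calls to the robot, and variables do not carry over. Pictures are saved under pics/ and viewed, at most 10 in all, crops included, and the job is handed in when it is done.

Besides the shell and the picture viewer there is one more tool, called in YAML: its name, and indented under it one key for each argument. apply_moves: Moves the arm, as the interface text tells. Its arguments: {"type":"object","properties":{"increments":{"type":"array"},"jaw":{"type":"number"},"force":{"type":"number"}},"required":["increments"]}

```bash
mkdir -p pics; python3 - <<'E'
from station import get_obs,camera
import cv2
o=get_obs();print(o)
for n in("scene","top"):
    c=camera(n);cv2.imwrite(f"pics/{n}0.png",c["pixels"][:,:,::-1]);print(n,c["camera_matrix"],c["dist"],c["R"],c["t"])
E
```

```text
{'time_s': 0.0, 'qpos': array([-1.28256990e+00,  3.00469586e-01,  1.52162177e+00, -1.68942669e-05,
        1.32073309e+00, -6.65988418e-02]), 'joint_vel': array([-0.00057432, -0.00135192,  0.00099699, -0.00064856, -0.00064299,
       -0.00012019]), 'tau': array([-3.50851406e-04, -5.31807554e+01, -3.52737880e+01,  7.08269281e-02,
        2.43939960e-02, -8.35335845e-05]), 'ee_pos': array([ 0.19106867, -0.51569746,  0.40406981]), 'eef_rot': array([-3.14036250e+00, -6.56479496e-05,  3.54829419e-01]), 'force': array([ 0.29795151, -0.65916353, -0.88161615]), 'moment': array([-0.00336993,  0.06733986,  0.00860874]), 'grip_force': 0.0, 'grip_width': 0.09400753761771787}
scene [[522.79028465   0.         286.62501008]
 [  0.         522.79028465 206.3435758 ]
 [  0.           0.           1.        ]] [-0.07062653  0.          0.          0.          0.        ] [[ 0.0129998   0.99991156  0.00280512]
 [ 0.56541633 -0.00503711 -0.82479028]
 [-0.82470321  0.01230817 -0.56543181]] [-0.01379262 -0.21825087  2.01993437]
top [[493.18773364   0.         270.2138233 ]
 [  0.         493.18773364 208.96708005]
 [  0.           0.           1.        ]] [-0.17175079  0.          0.          0.          0.        ] [[ 0.02525088 -0.99967019  0.00468109]
 [-0.99205162 -0.0256353  -0.12319261]
 [ 0.12327198 -0.00153316 -0.99237174]] [-0.01237552  0.59867176  1.53950342]
```

View pics/top0.png

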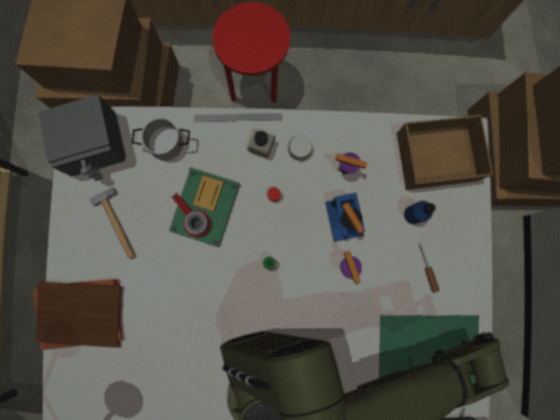

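View pics/scene0.png

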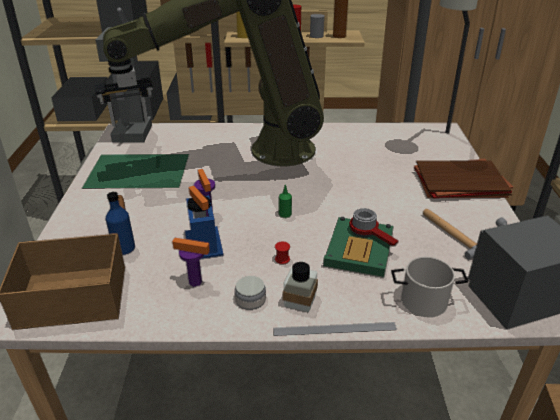

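The top view shows the orange key on the blue rack at about (353,218), with purple-collared look-alikes at (350,160) and (351,267). The boss is at (196,222), the plate at (209,192) and the red arm at (182,203).

```bash
cat > h.py <<'E'
import numpy as np,cv2
from station import get_obs,camera
from scipy.spatial.transform import Rotation as Ro
def ray(c,uv):
    p=cv2.undistortPoints(np.array(uv,float).reshape(-1,1,2),c["camera_matrix"],c["dist"]).reshape(-1,2)
    return np.c_[p,np.ones(len(p))]
def plane(c,uv,z,R=None,t=None):
    R=c["R"] if R is None else R;t=c["t"] if t is None else t
    d=ray(c,uv)@R; o=-R.T@t
    return o+d*((z-o[2])/d[:,2])[:,None]
def wristRt(c,o):
    T=np.eye(4);T[:3,:3]=Ro.from_euler("xyz",o["eef_rot"]).as_matrix();T[:3,3]=o["ee_pos"]
    M=np.linalg.inv(T@c["T_tool_cam"]);return M[:3,:3],M[:3,3]
def blobs(m,amin=30):
    cs,_=cv2.findContours(m.astype(np.uint8),cv2.RETR_EXTERNAL,cv2.CHAIN_APPROX_NONE)
    return sorted([k for k in cs if cv2.contourArea(k)>=amin],key=lambda k:-cv2.contourArea(k))
E
python3 - <<'E'
from h import *
c=camera("top");hsv=cv2.cvtColor(c["pixels"],cv2.COLOR_RGB2HSV);H,S,V=cv2.split(hsv)
def show(name,m,z,roi):
    mm=np.zeros_like(m);x0,y0,x1,y1=roi;mm[y0:y1,x0:x1]=m[y0:y1,x0:x1]
    for k in blobs(mm):
        bx=cv2.boxPoints(cv2.minAreaRect(k));w=plane(c,bx,z)
        M=cv2.moments(k);cc=(M["m10"]/M["m00"],M["m01"]/M["m00"])
        print(name,cc,cv2.contourArea(k),plane(c,[cc],z).round(3),"\n",w[:,:2].round(3).tolist())
show("orange",(H<18)&(S>150)&(V>80),.17,(320,140,380,290))
show("blue",(H>100)&(H<120)&(S>150)&(V>40),.13,(315,180,375,255))
show("green",(H>60)&(H<95)&(S>100)&(V>30),.025,(160,160,250,255))
show("brass",(H>14)&(H<35)&(S>110)&(V>80),.037,(160,160,250,255))
show("red",((H<8)|(H>172))&(S>150)&(V>60),.052,(160,160,250,255))
a=c["pixels"][180:260,150:260];b=c["pixels"][190:250,310:385]
im=np.zeros((480,760,3),np.uint8)
im[:400,:385]=cv2.resize(c["pixels"][175:255,160:237],None,fx=5,fy=5)
im[:400,385:760]=cv2.resize(c["pixels"][180:260,310:385],None,fx=5,fy=5)
cv2.imwrite("pics/crop1.png",im[:,:,::-1])
E
```

```text
orange (352.51533135509396, 216.76458951533132) 168.5 [[ 0.565 -0.239  0.17 ]] 
 [[0.6, -0.207], [0.61, -0.223], [0.53, -0.273], [0.52, -0.256]]
orange (351.7538677918424, 266.63572433192684) 118.5 [[ 0.42  -0.238  0.17 ]] 
 [[0.458, -0.216], [0.463, -0.23], [0.381, -0.261], [0.376, -0.247]]
orange (350.686524822695, 160.56028368794324) 117.5 [[ 0.734 -0.233  0.17 ]] 
 [[0.738, -0.189], [0.753, -0.194], [0.73, -0.279], [0.715, -0.274]]
blue (339.6052971576227, 217.13888888888886) 516.0 [[ 0.568 -0.207  0.13 ]] 
 [[0.619, -0.165], [0.64, -0.253], [0.52, -0.279], [0.5, -0.192]]
green (220.47615499254843, 212.9016393442623) 671.0 [[0.583 0.163 0.025]] 
 [[0.499, 0.235], [0.699, 0.179], [0.679, 0.112], [0.48, 0.168]]
green (191.27654320987654, 187.95246913580246) 270.0 [[0.662 0.261 0.025]] 
 [[0.603, 0.294], [0.725, 0.276], [0.716, 0.225], [0.595, 0.243]]
green (178.60233918128654, 221.95906432748538) 114.0 [[0.55  0.297 0.025]] 
 [[0.586, 0.323], [0.591, 0.287], [0.512, 0.274], [0.507, 0.309]]
brass (207.85194174757282, 192.81715210355986) 618.0 [[0.646 0.205 0.037]] 
 [[0.608, 0.253], [0.704, 0.225], [0.684, 0.158], [0.588, 0.186]]
red (181.9004524886878, 204.36802413273) 110.5 [[0.604 0.284 0.052]] 
 [[0.626, 0.317], [0.64, 0.302], [0.586, 0.255], [0.573, 0.271]]
```

View pics/crop1.png

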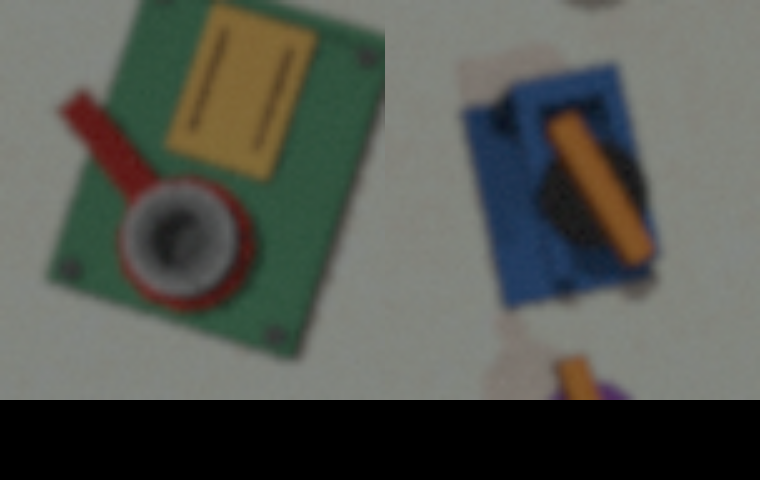

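The left crop shows the boss at about (196,222.5) in full-image pixels, with the arm pointing left of the plate. The right crop shows the rack with its post at the top and the key's bar skewed across it.

I'll move above the key.

apply_moves:
  increments:
    - {"tx":0.93,"ty":-0.27,"tz":-0.1}
    - {"tx":0.93,"ty":-0.27,"tz":-0.1}
    - {"tx":0.93,"ty":-0.27,"tz":-0.1}
    - {"tx":0.93,"ty":-0.27,"tz":-0.1}
    - {"tx":0.93,"ty":-0.27,"tz":-0.1}
    - {"tx":0.93,"ty":-0.27,"tz":-0.1}
    - {"tx":0.93,"ty":-0.27,"tz":-0.1}
    - {"tx":0.93,"ty":-0.27,"tz":-0.1}
    - {"tx":0.93,"ty":-0.27,"tz":-0.1}
    - {"tx":0.93,"ty":-0.27,"tz":-0.1}
    - {"tx":0.93,"ty":-0.27,"tz":-0.1}
    - {"tx":0.93,"ty":-0.27,"tz":-0.1}
  jaw: 0

```text
schema error: expected keys tx, ty, tz, ax, ay, az
```

apply_moves:
  increments:
    - {"tx":0.93,"ty":-0.27,"tz":-0.1}
    - {"tx":0.93,"ty":-0.27,"tz":-0.1}
    - {"tx":0.93,"ty":-0.27,"tz":-0.1}
    - {"tx":0.93,"ty":-0.27,"tz":-0.1}
    - {"az":-0.8}
    - {"az":-0.8}
    - {"az":-0.75}
    - {}

```text
schema error: expected keys tx, ty, tz, ax, ay, az
```

```bash
python3 - <<'E'
from h import *
o=get_obs();print(o["time_s"],o["ee_pos"],o["eef_rot"],o["qpos"],o["force"])
c=camera("wrist");np.save("w1.npy",c,allow_pickle=True);print(c["T_tool_cam"],c["camera_matrix"],c["dist"])
cv2.imwrite("pics/w1.png",c["pixels"][:,:,::-1])
E
```

```text
0.15 [ 0.19107228 -0.51572443  0.40421999] [-3.14077174e+00 -5.15470570e-05  3.54832476e-01] [-1.28257927e+00  3.00344633e-01  1.52142892e+00 -3.31570120e-06
  1.32064163e+00 -6.66146232e-02] [ 0.23395095  0.07547377 -0.51308889]
[[-7.13157356e-04 -9.65418003e-01 -2.60705907e-01  7.54879981e-02]
 [ 9.99999501e-01 -8.70857498e-04  4.89380957e-04  6.31630345e-04]
 [-6.99494881e-04 -2.60705428e-01  9.65418143e-01  1.81283149e-02]
 [ 0.00000000e+00  0.00000000e+00  0.00000000e+00  1.00000000e+00]] [[315.81285524   0.         282.4857819 ]
 [  0.         315.81285524 218.68851328]
 [  0.           0.           1.        ]] [-0.02091494  0.          0.          0.          0.        ]
```

View pics/w1.png

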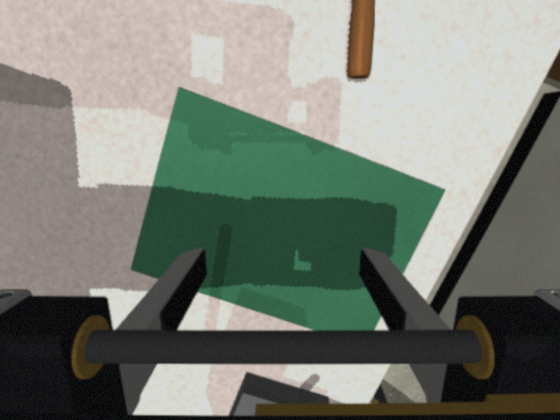

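All six keys are needed in each row. This picture still shows the start pose, looking down at the green mat.

apply_moves:
  increments:
    - {"tx":0.93,"ty":-0.27,"tz":-0.1,"ax":0,"ay":0,"az":0}
    - {"tx":0.93,"ty":-0.27,"tz":-0.1,"ax":0,"ay":0,"az":0}
    - {"tx":0.93,"ty":-0.27,"tz":-0.1,"ax":0,"ay":0,"az":0}
    - {"tx":0.93,"ty":-0.27,"tz":-0.1,"ax":0,"ay":0,"az":0}
    - {"tx":0.93,"ty":-0.27,"tz":-0.1,"ax":0,"ay":0,"az":0}
    - {"tx":0.93,"ty":-0.27,"tz":-0.1,"ax":0,"ay":0,"az":0}
    - {"tx":0.93,"ty":-0.27,"tz":-0.1,"ax":0,"ay":0,"az":0}
    - {"tx":0.93,"ty":-0.27,"tz":-0.1,"ax":0,"ay":0,"az":0}
    - {"tx":0.93,"ty":-0.27,"tz":-0.1,"ax":0,"ay":0,"az":0}
    - {"tx":0.93,"ty":-0.27,"tz":-0.1,"ax":0,"ay":0,"az":0}
    - {"tx":0.93,"ty":-0.27,"tz":-0.1,"ax":0,"ay":0,"az":0}
    - {"tx":0.93,"ty":-0.27,"tz":-0.1,"ax":0,"ay":0,"az":0}
  jaw: 0

```text
time_s: 1.7
ee_pos: [0.472, -0.3076, 0.4406]
eef_rot: [-3.141, 0.0, 0.355]
force: [-0.6, 0.0, -0.7]
grip_width: 0.0936
grip_force: 0.0
```

apply_moves:
  increments:
    - {"tx":0.93,"ty":-0.27,"tz":-0.1,"ax":0,"ay":0,"az":0}
    - {"tx":0.93,"ty":-0.27,"tz":-0.1,"ax":0,"ay":0,"az":0}
    - {"tx":0.93,"ty":-0.27,"tz":-0.1,"ax":0,"ay":0,"az":0}
    - {"tx":0.93,"ty":-0.27,"tz":-0.1,"ax":0,"ay":0,"az":0}
    - {"tx":0,"ty":0,"tz":0,"ax":0,"ay":0,"az":-0.8}
    - {"tx":0,"ty":0,"tz":0,"ax":0,"ay":0,"az":-0.8}
    - {"tx":0,"ty":0,"tz":0,"ax":0,"ay":0,"az":-0.75}
    - {"tx":0,"ty":0,"tz":0,"ax":0,"ay":0,"az":0}

```text
time_s: 2.7
ee_pos: [0.5647, -0.2391, 0.4524]
eef_rot: [-3.141, 0.0, 0.559]
force: [-0.4, -1.4, 0.0]
grip_width: 0.0938
grip_force: 0.0
```

```bash
python3 - <<'E'
from h import *
o=get_obs();print(o["time_s"],o["ee_pos"],o["eef_rot"],o["qpos"],o["force"])
c=camera("wrist")
cv2.imwrite("pics/w2.png",c["pixels"][:,:,::-1])
R,t=wristRt(c,o)
H,S,V=cv2.split(cv2.cvtColor(c["pixels"],cv2.COLOR_RGB2HSV))
for nm,m,z in(("or",(H<18)&(S>150)&(V>80),.17),("bl",(H>100)&(H<120)&(S>150)&(V>40),.13)):
    for k in blobs(m,300)[:3]:
        bx=cv2.boxPoints(cv2.minAreaRect(k));print(nm,bx.round().tolist(),plane(c,bx,z,R,t)[:,:2].round(4).tolist())
E
```

```text
2.7 [ 0.5646619  -0.23912169  0.45243462] [-3.14122713e+00  2.03101708e-04  5.59499811e-01] [-4.60304374e-01  4.14900509e-01  1.25627803e+00  1.84124603e-05
  1.47083188e+00  5.50990338e-01] [-0.35328309 -1.42320369  0.00942002]
or [[353.0, 3.0], [372.0, -12.0], [441.0, 77.0], [423.0, 91.0]] [[0.736, -0.1944], [0.7511, -0.2004], [0.731, -0.2818], [0.7148, -0.2761]]
or [[277.0, 166.0], [297.0, 166.0], [297.0, 272.0], [277.0, 272.0]] [[0.6043, -0.2097], [0.6131, -0.2238], [0.5327, -0.2754], [0.5231, -0.2599]]
or [[116.0, 17.0], [143.0, -10.0], [184.0, 32.0], [158.0, 58.0]] [[0.6348, -0.049], [0.661, -0.0583], [0.6525, -0.0974], [0.6255, -0.0886]]
bl [[231.0, 238.0], [270.0, 120.0], [346.0, 146.0], [307.0, 263.0]] [[0.5142, -0.2097], [0.6327, -0.1839], [0.6512, -0.2564], [0.5319, -0.2902]]
bl [[401.0, 256.0], [441.0, 217.0], [511.0, 287.0], [472.0, 327.0]] [[0.5902, -0.3685], [0.6449, -0.3763], [0.6248, -0.4918], [0.5652, -0.4875]]
```

View pics/w2.png

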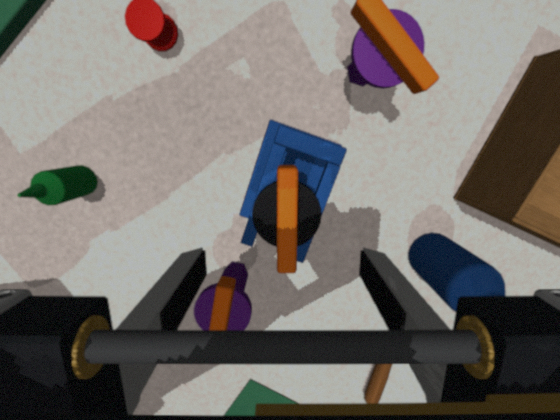

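The bar runs vertically between the fingers, centred at about (287,219). The rack's back edge runs from (270,120) to (346,146). The wrist and top views agree within 3 mm, so I'll descend and grip.

apply_moves:
  increments:
    - {"tx":0.04,"ty":0.1,"tz":0.8,"ax":0,"ay":0,"az":0}
    - {"tx":0,"ty":0,"tz":0.8,"ax":0,"ay":0,"az":0}
    - {"tx":0,"ty":0,"tz":0.8,"ax":0,"ay":0,"az":0}
    - {"tx":0,"ty":0,"tz":0.7,"ax":0,"ay":0,"az":0}
    - {"tx":0,"ty":0,"tz":0.53,"ax":0,"ay":0,"az":0}
    - {"tx":0,"ty":0,"tz":0,"ax":0,"ay":0,"az":0}

```text
time_s: 3.5
ee_pos: [0.5672, -0.241, 0.3428]
eef_rot: [-3.14, 0.001, 0.559]
force: [-0.2, -0.3, 0.3]
grip_width: 0.0943
grip_force: 0.0
```

apply_moves:
  increments:
    - {"tx":0,"ty":0,"tz":0,"ax":0,"ay":0,"az":0}
    - {"tx":0,"ty":0,"tz":0,"ax":0,"ay":0,"az":0}
    - {"tx":0,"ty":0,"tz":0,"ax":0,"ay":0,"az":0}
    - {"tx":0,"ty":0,"tz":0,"ax":0,"ay":0,"az":0}
    - {"tx":0,"ty":0,"tz":0,"ax":0,"ay":0,"az":0}
    - {"tx":0,"ty":0,"tz":0,"ax":0,"ay":0,"az":0}
  jaw: 1
  force: 45

```text
time_s: 4.25
ee_pos: [0.5672, -0.241, 0.3438]
eef_rot: [-3.142, -0.0, 0.56]
force: [-0.8, 0.3, -0.3]
grip_width: 0.0375
grip_force: 0.0
```

apply_moves:
  increments:
    - {"tx":0,"ty":0,"tz":0,"ax":0,"ay":0,"az":0}
    - {"tx":0,"ty":0,"tz":0,"ax":0,"ay":0,"az":0}
    - {"tx":0,"ty":0,"tz":0,"ax":0,"ay":0,"az":0}
    - {"tx":0,"ty":0,"tz":0,"ax":0,"ay":0,"az":0}

```text
time_s: 4.75
ee_pos: [0.5673, -0.2411, 0.3437]
eef_rot: [3.141, 0.0, 0.56]
force: [0.6, -1.5, -0.1]
grip_width: 0.0178
grip_force: 45.0
```

apply_moves:
  increments:
    - {"tx":0,"ty":0,"tz":-0.5,"ax":0,"ay":0,"az":0}
    - {"tx":0,"ty":0,"tz":-0.8,"ax":0,"ay":0,"az":0}
    - {"tx":0,"ty":0,"tz":-0.8,"ax":0,"ay":0,"az":0}
    - {"tx":0,"ty":0,"tz":-0.8,"ax":0,"ay":0,"az":0}
    - {"tx":0,"ty":0,"tz":-0.8,"ax":0,"ay":0,"az":0}
    - {"tx":0,"ty":0,"tz":-0.3,"ax":0,"ay":0,"az":0}
    - {"tx":0,"ty":0,"tz":0,"ax":0,"ay":0,"az":0}

```text
time_s: 5.62
ee_pos: [0.5672, -0.241, 0.4638]
eef_rot: [3.141, -0.0, 0.56]
force: [0.3, 0.9, -5.5]
grip_width: 0.0176
grip_force: 45.0
```

```bash
python3 - <<'E'
from h import *
o=get_obs();print(o["time_s"],o["ee_pos"],o["eef_rot"],o["qpos"],o["force"])
for n in("top","scene"):
    c=camera(n);g=cv2.cvtColor(c["pixels"],cv2.COLOR_RGB2HSV);H,S,V=cv2.split(g)
    u,v=cv2.projectPoints(np.array([[.545,.234,.088]]),cv2.Rodrigues(c["R"])[0],c["t"],c["camera_matrix"],c["dist"])[0].ravel()
    print(n,"predict",u,v)
    m=np.zeros_like(S);x0,y0=int(u)-25,int(v)-20
    m[y0:y0+40,x0:x0+50]=((S<50)&(V>60))[y0:y0+40,x0:x0+50]
    for k in blobs(cv2.morphologyEx(m,cv2.MORPH_CLOSE,np.ones((5,5))),80):
        e=cv2.fitEllipse(cv2.convexHull(k));print(e,plane(c,[e[0]],.088).round(4))
c=camera("scene")
x=c["pixels"][60:260,140:420]
cv2.imwrite("pics/s2.png",cv2.resize(x,None,fx=2.8,fy=2.8)[:,:,::-1])
E
```

```text
5.625 [ 0.5671792  -0.2409944   0.46384698] [ 3.14145457e+00 -1.08348783e-04  5.59854747e-01] [-4.61214177e-01  4.17184165e-01  1.22730313e+00  2.02974646e-05
  1.49693101e+00  5.49725913e-01] [ 0.26196001  0.93264003 -5.49019288]
top predict 195.1595028123357 222.27689881991108
((180.50738525390625, 223.3775634765625), (40.88160705566406, 55.83485794067383), 111.25689697265625) [[0.5403 0.2796 0.088 ]]
scene predict 364.5697966377098 211.87320117002798
((365.655517578125, 205.6484375), (46.43560791015625, 63.451751708984375), 100.1568832397461) [[0.5129 0.2416 0.088 ]]
```

View pics/s2.png

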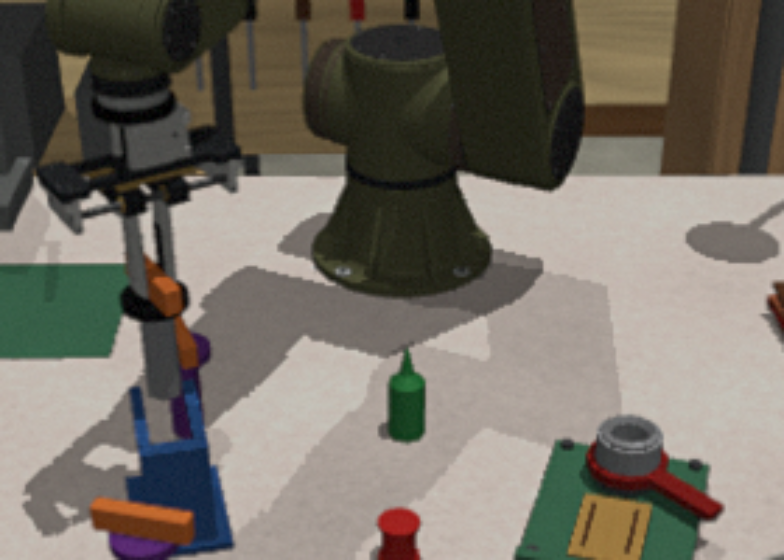

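The key hangs upright in the gripper, clear of the rack; the boss ring is at about (365,214) in the scene camera. Next I'll carry it to a stand-off near the bore.

apply_moves:
  increments:
    - {"tx":0.3,"ty":-0.5,"tz":0,"ax":0,"ay":0,"az":0}
    - {"tx":0.57,"ty":-0.9,"tz":0,"ax":0,"ay":0,"az":0}
    - {"tx":0.57,"ty":-0.9,"tz":0,"ax":0,"ay":0,"az":0}
    - {"tx":0.57,"ty":-0.9,"tz":0,"ax":0,"ay":0,"az":0}
    - {"tx":0.57,"ty":-0.9,"tz":0,"ax":0,"ay":0,"az":0}
    - {"tx":0.57,"ty":-0.9,"tz":0,"ax":0,"ay":0,"az":0}
    - {"tx":0.57,"ty":-0.9,"tz":0,"ax":0,"ay":0,"az":0}
    - {"tx":0.57,"ty":-0.9,"tz":0,"ax":0,"ay":0,"az":0}
    - {"tx":0.57,"ty":-0.9,"tz":0,"ax":0,"ay":0,"az":0}
    - {"tx":0.57,"ty":-0.9,"tz":0,"ax":0,"ay":0,"az":0}
    - {"tx":0.57,"ty":-0.9,"tz":0,"ax":0,"ay":0,"az":0}
    - {"tx":0.57,"ty":-0.9,"tz":0,"ax":0,"ay":0,"az":0}

```text
time_s: 7.28
ee_pos: [0.568, 0.1298, 0.4634]
eef_rot: [-3.141, 0.0, 0.56]
force: [0.2, -0.1, -5.6]
grip_width: 0.0177
grip_force: 45.0
```

apply_moves:
  increments:
    - {"tx":0.3,"ty":-0.5,"tz":0,"ax":0,"ay":0,"az":-0.5}
    - {"tx":0,"ty":0,"tz":0,"ax":0,"ay":0,"az":-1}
    - {"tx":0,"ty":0,"tz":0,"ax":0,"ay":0,"az":-1}
    - {"tx":0,"ty":0,"tz":0,"ax":0,"ay":0,"az":-1}
    - {"tx":0,"ty":0,"tz":0,"ax":0,"ay":0,"az":-1}
    - {"tx":0,"ty":0,"tz":0,"ax":0,"ay":0,"az":-1}
    - {"tx":0,"ty":0,"tz":0,"ax":0,"ay":0,"az":-1}
    - {"tx":0,"ty":0,"tz":0,"ax":0,"ay":0,"az":-1}
    - {"tx":0,"ty":0,"tz":0,"ax":0,"ay":0,"az":-1}
    - {"tx":0,"ty":0,"tz":0,"ax":0,"ay":0,"az":-1}
    - {"tx":0,"ty":0,"tz":0,"ax":0,"ay":0,"az":-1}
    - {"tx":0,"ty":0,"tz":0,"ax":0,"ay":0,"az":-1}

```text
time_s: 8.78
ee_pos: [0.568, 0.1455, 0.4636]
eef_rot: [-3.141, 0.0, 1.568]
force: [0.3, 0.8, -4.6]
grip_width: 0.0178
grip_force: 45.0
```

apply_moves:
  increments:
    - {"tx":0,"ty":0,"tz":0,"ax":0,"ay":0,"az":-1}
    - {"tx":0,"ty":0,"tz":0,"ax":0,"ay":0,"az":-1}
    - {"tx":0,"ty":0,"tz":0,"ax":0,"ay":0,"az":-0.5}
    - {"tx":0,"ty":0,"tz":0,"ax":0,"ay":0,"az":0}

```text
time_s: 9.28
ee_pos: [0.5681, 0.1455, 0.4636]
eef_rot: [-3.141, 0.0, 1.782]
force: [-0.7, 0.2, -5.0]
grip_width: 0.0179
grip_force: 45.0
```

```bash
python3 - <<'E'
from h import *
o=get_obs();print(o["time_s"],o["ee_pos"],o["eef_rot"],o["qpos"],o["force"])
c=camera("wrist");R,t=wristRt(c,o)
cv2.imwrite("pics/w3.png",c["pixels"][:,:,::-1])
np.savez("w3.npz",pix=c["pixels"],R=R,t=t)
u=cv2.projectPoints(np.array([[.545,.234,.088]]),cv2.Rodrigues(R)[0],t,c["camera_matrix"],c["dist"])[0].ravel();print("predict",u)
E
```

```text
9.275 [0.56805619 0.14548569 0.46362962] [-3.14129804e+00  6.26917836e-05  1.78248662e+00] [ 1.88274450e-01  3.46448209e-01  1.32380479e+00 -6.99160922e-05
  1.47163272e+00 -2.34089033e-02] [-0.66472133  0.21805259 -5.00758731]
predict [278.9763535  117.64994825]
```

View pics/w3.png

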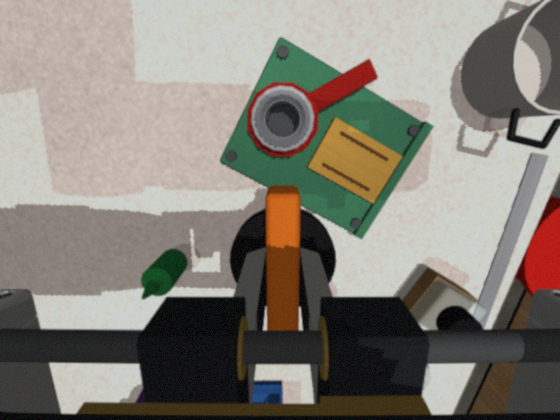

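The boss is centred near (284,118), and the held bar ends at about (284,187). I'll measure both.

```bash
python3 - <<'E'
from h import *
c=camera("wrist");d=np.load("w3.npz");R,t,p=d["R"],d["t"],d["pix"]
H,S,V=cv2.split(cv2.cvtColor(p,cv2.COLOR_RGB2HSV))
m=np.zeros_like(S);m[75:165,240:325]=((S<60)&(V>25))[75:165,240:325]
for k in blobs(m,400):
    e=cv2.fitEllipse(cv2.convexHull(k));ep=plane(c,[e[0]],.088,R,t);print("ring",cv2.contourArea(k),e,ep.round(4))
    b=cv2.boundingRect(k);print(b)
g=cv2.GaussianBlur(cv2.cvtColor(p,cv2.COLOR_RGB2GRAY),(3,3),0)
print("row118",g[118,240:325:2]);print("col284",g[75:165:2,284]);print("Srow",S[118,240:325:2])
mo=((H<18)&(S>150)&(V>80)).astype(np.uint8);mo[:170]=0;mo[330:]=0
for k in blobs(mo,500)[:1]:
    x,y,w,h=cv2.boundingRect(k);print("bar",x,y,w,h,plane(c,[[x,y],[x+w,y]],.290,R,t).round(4))
    T=np.eye(4)
E
```

```text
ring 3108.5 ((282.0251159667969, 118.19568634033203), (62.107688903808594, 65.42740631103516), 2.1266345977783203) [[0.5483 0.2341 0.088 ]]
(251, 86, 63, 66)
ring 436.0 ((263.43927001953125, 71.68191528320312), (4.765912055969238, 9.007387161254883), 0.0) [[0.5196 0.2757 0.088 ]]
(240, 75, 21, 44)
row118 [107  87  91  86  63  75 127 123 108 107 100  97  99  69  58  69  73  72
  72  72  71  71  71  71  64  48  39  36  33  44  89  91  92 107 115 140
 149  96  62  81  89  91  89]
col284 [103 103 102  99  82 107 163 163 138 128 101  90  91  70  43  30  35  34
  39  51  65  70  71  72  72  72  70  72  72  70  72  99 106 104 104 102
 109 135  89  48  54  61  81  86  88]
Srow [ 52 118 119  71 197 176  15   4   5   2   8   3   5   8   9   4   3   7
   7  10   7   0   4   7  11  27   7   7  31  14   8  14   6   5   4   5
   5 114 204  73 124 118 118]
bar 265 186 36 144 [[0.5487 0.1924 0.29  ]
 [0.5662 0.1961 0.29  ]]
```

apply_moves:
  increments:
    - {"tx":0.75,"ty":-0.01,"tz":0,"ax":0,"ay":0,"az":0}
    - {"tx":0.75,"ty":-0.01,"tz":0,"ax":0,"ay":0,"az":0}
    - {"tx":0.75,"ty":-0.01,"tz":0,"ax":0,"ay":0,"az":0}
    - {"tx":0.73,"ty":-0.01,"tz":0,"ax":0,"ay":0,"az":0}
    - {"tx":0,"ty":0,"tz":0.7,"ax":0,"ay":0,"az":0}
    - {"tx":0,"ty":0,"tz":0.7,"ax":0,"ay":0,"az":0}
    - {"tx":0,"ty":0,"tz":0.5,"ax":0,"ay":0,"az":0}
    - {"tx":0,"ty":0,"tz":0,"ax":0,"ay":0,"az":0}

```text
time_s: 10.38
ee_pos: [0.5483, 0.2328, 0.4059]
eef_rot: [-3.14, 0.0, 1.781]
force: [-0.6, -0.1, -4.5]
grip_width: 0.0177
grip_force: 45.0
```

apply_moves:
  increments:
    - {"tx":0,"ty":0,"tz":0.1,"ax":0,"ay":0,"az":0}
    - {"tx":0,"ty":0,"tz":0.1,"ax":0,"ay":0,"az":0}
    - {"tx":0,"ty":0,"tz":0.1,"ax":0,"ay":0,"az":0}
    - {"tx":0,"ty":0,"tz":0,"ax":0,"ay":0,"az":0}

```text
time_s: 10.88
ee_pos: [0.5483, 0.2327, 0.3976]
eef_rot: [-3.141, 0.0, 1.782]
force: [0.9, -0.5, -5.5]
grip_width: 0.0177
grip_force: 45.0
```

```bash
python3 - <<'E'
from h import *
o=get_obs();print(o["time_s"],o["ee_pos"],o["force"],o["moment"])
for n in("scene","top"):
    c=camera(n);x0,y0=(310,120) if n=="scene" else (140,150)
    globals()[n]=cv2.resize(c["pixels"][y0:y0+150,x0:x0+100],None,fx=3.9,fy=3.9)
cv2.imwrite("pics/s4.png",np.hstack([scene,top])[:,:,::-1])
E
```

```text
10.875 [0.54833624 0.23265083 0.39757674] [ 0.88046839 -0.49231772 -5.46813087] [-0.01812945 -0.1324996   0.02140707]
```

View pics/s4.png

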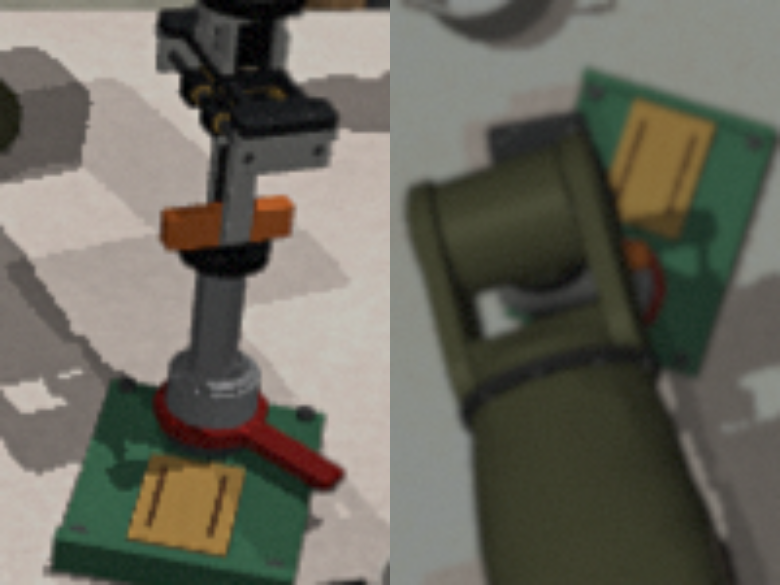

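The key's shank stands over the bore at about (215,365) in the left crop, centred, with no contact force. I'll lower it slowly.

apply_moves:
  increments:
    - {"tx":0,"ty":0,"tz":0.1,"ax":0,"ay":0,"az":0}
    - {"tx":0,"ty":0,"tz":0.1,"ax":0,"ay":0,"az":0}
    - {"tx":0,"ty":0,"tz":0,"ax":0,"ay":0,"az":0}

```text
time_s: 11.35
ee_pos: [0.5483, 0.2329, 0.3917]
eef_rot: [3.141, -0.001, 1.782]
force: [1.2, 2.8, -4.4]
grip_width: 0.0177
grip_force: 45.0
```

apply_moves:
  increments:
    - {"tx":0.02,"ty":0.01,"tz":0.07,"ax":0,"ay":0,"az":0}
    - {"tx":0.01,"ty":0.01,"tz":0.07,"ax":0,"ay":0,"az":0}
    - {"tx":0,"ty":0,"tz":0,"ax":0,"ay":0,"az":0}

```text
time_s: 11.72
ee_pos: [0.5488, 0.2337, 0.3871]
eef_rot: [-3.141, 0.0, 1.782]
force: [0.5, 1.1, -5.5]
grip_width: 0.018
grip_force: 45.0
```

Good; the lateral force dropped.

apply_moves:
  increments:
    - {"tx":0.01,"ty":0,"tz":0.1,"ax":0,"ay":0,"az":0}
    - {"tx":0.0,"ty":0,"tz":0.1,"ax":0,"ay":0,"az":0}
    - {"tx":0,"ty":0,"tz":0.1,"ax":0,"ay":0,"az":0}
    - {"tx":0,"ty":0,"tz":0,"ax":0,"ay":0,"az":0}

```text
time_s: 12.22
ee_pos: [0.5487, 0.234, 0.3782]
eef_rot: [-3.141, 0.0, 1.782]
force: [0.6, 1.7, -6.0]
grip_width: 0.0176
grip_force: 45.0
```

apply_moves:
  increments:
    - {"tx":0.02,"ty":0,"tz":0.1,"ax":0,"ay":0,"az":0}
    - {"tx":0.0,"ty":0,"tz":0.1,"ax":0,"ay":0,"az":0}
    - {"tx":0,"ty":0,"tz":0.1,"ax":0,"ay":0,"az":0}
    - {"tx":0,"ty":0,"tz":0.1,"ax":0,"ay":0,"az":0}
    - {"tx":0,"ty":0,"tz":0,"ax":0,"ay":0,"az":0}

```text
time_s: 12.85
ee_pos: [0.5485, 0.2345, 0.3662]
eef_rot: [-3.141, 0.0, 1.782]
force: [0.3, 0.1, -5.2]
grip_width: 0.0173
grip_force: 45.0
```

apply_moves:
  increments:
    - {"tx":0,"ty":0,"tz":0.08,"ax":0,"ay":0,"az":0}
    - {"tx":0.0,"ty":0,"tz":0.05,"ax":0,"ay":0,"az":0}
    - {"tx":0,"ty":0,"tz":0,"ax":0,"ay":0,"az":0}

```text
time_s: 13.22
ee_pos: [0.5486, 0.2346, 0.3632]
eef_rot: [3.141, -0.0, 1.782]
force: [-0.4, -0.7, 0.8]
grip_width: 0.0176
grip_force: 45.0
```

apply_moves:
  increments:
    - {"tx":0,"ty":0,"tz":0.06,"ax":0,"ay":0,"az":0}
    - {"tx":0.0,"ty":0,"tz":0,"ax":0,"ay":0,"az":-0.7}
    - {"tx":0,"ty":0,"tz":0,"ax":0,"ay":0,"az":-0.7}
    - {"tx":0,"ty":0,"tz":0,"ax":0,"ay":0,"az":-0.7}

```text
time_s: 13.72
ee_pos: [0.5485, 0.2345, 0.3603]
eef_rot: [-3.141, 0.0, 1.967]
force: [1.1, 0.1, -5.3]
grip_width: 0.0178
grip_force: 45.0
```

apply_moves:
  increments:
    - {"tx":0.0,"ty":0,"tz":0,"ax":0,"ay":0,"az":-0.7}
    - {"tx":0,"ty":0,"tz":0,"ax":0,"ay":0,"az":-0.7}

```text
time_s: 13.98
ee_pos: [0.5485, 0.2346, 0.3603]
eef_rot: [-3.141, -0.0, 2.089]
force: [-0.6, 1.9, -5.6]
grip_width: 0.0176
grip_force: 45.0
```

apply_moves:
  increments:
    - {"tx":0.0,"ty":0,"tz":0,"ax":0,"ay":0,"az":-0.7}
    - {"tx":0,"ty":0,"tz":0,"ax":0,"ay":0,"az":-0.7}

```text
time_s: 14.22
ee_pos: [0.5485, 0.2346, 0.3603]
eef_rot: [-3.141, -0.001, 2.211]
force: [-0.2, 1.5, -5.6]
grip_width: 0.0178
grip_force: 45.0
```

The force went back to plain key weight, so the hexagon probably lined up at about 1.9 rad. I'll lower it to find out.

apply_moves:
  increments:
    - {"tx":0,"ty":0,"tz":0.1,"ax":0,"ay":0,"az":0}
    - {"tx":0,"ty":0,"tz":0.1,"ax":0,"ay":0,"az":0}
    - {"tx":0,"ty":0,"tz":0,"ax":0,"ay":0,"az":0}

```text
time_s: 14.6
ee_pos: [0.5485, 0.2346, 0.3559]
eef_rot: [3.14, 0.0, 2.207]
force: [-3.7, 0.0, 6.9]
grip_width: 0.0174
grip_force: 45.0
```

```bash
python3 -c "
from h import *
o=get_obs();print(o['moment'],o['force'],o['ee_pos'])"
```

```text
[ 0.08960349  0.94656341 -0.18774971] [-3.69777684  0.04244952  6.89901809] [0.54848515 0.23459993 0.35585026]
```

It is now 7 mm below the screw face and binding against the hexagon's side. I'll ease clockwise into the play.

apply_moves:
  increments:
    - {"tx":-0.01,"ty":0,"tz":0,"ax":0,"ay":0,"az":0.7}
    - {"tx":0,"ty":0,"tz":0,"ax":0,"ay":0,"az":0.5}
    - {"tx":0,"ty":0,"tz":0,"ax":0,"ay":0,"az":0}

```text
time_s: 14.98
ee_pos: [0.5487, 0.2344, 0.3544]
eef_rot: [-3.141, -0.0, 2.104]
force: [-0.2, 1.5, -5.6]
grip_width: 0.0175
grip_force: 45.0
```

apply_moves:
  increments:
    - {"tx":0,"ty":0,"tz":0.1,"ax":0,"ay":0,"az":0}
    - {"tx":0,"ty":0,"tz":0.1,"ax":0,"ay":0,"az":0}
    - {"tx":0,"ty":0,"tz":0,"ax":0,"ay":0,"az":0}

```text
time_s: 15.35
ee_pos: [0.5487, 0.2343, 0.3483]
eef_rot: [-3.141, -0.0, 2.105]
force: [-0.2, 1.4, -6.0]
grip_width: 0.0174
grip_force: 45.0
```

```bash
python3 -c "
from h import *
o=get_obs();print(o['moment'],o['force'],o['ee_pos'])"
```

```text
[0.49345274 0.10130768 0.03022641] [-0.16641757  1.37060603 -6.03823164] [0.54867706 0.23433028 0.34833976]
```

apply_moves:
  increments:
    - {"tx":0,"ty":0,"tz":0.05,"ax":0,"ay":0,"az":0.5}
    - {"tx":0,"ty":0,"tz":0,"ax":0,"ay":0,"az":0.8}
    - {"tx":0,"ty":0,"tz":0,"ax":0,"ay":0,"az":0.8}
    - {"tx":0,"ty":0,"tz":0,"ax":0,"ay":0,"az":0.8}
    - {"tx":0,"ty":0,"tz":0,"ax":0,"ay":0,"az":0.8}
    - {"tx":0,"ty":0,"tz":0,"ax":0,"ay":0,"az":0.8}
    - {"tx":0,"ty":0,"tz":0,"ax":0,"ay":0,"az":0.8}
    - {"tx":0,"ty":0,"tz":0,"ax":0,"ay":0,"az":0.8}
    - {"tx":0,"ty":0,"tz":0,"ax":0,"ay":0,"az":0.8}

```text
time_s: 16.48
ee_pos: [0.5486, 0.2345, 0.3472]
eef_rot: [-3.141, -0.0, 1.501]
force: [-1.8, 2.4, -3.4]
grip_width: 0.0177
grip_force: 45.0
```

```bash
cat > a.py <<'E'
from h import *
o=get_obs();print(o['moment'],o['force'],o['ee_pos'],o['eef_rot'])
c=camera("scene");H,S,V=cv2.split(cv2.cvtColor(c["pixels"],cv2.COLOR_RGB2HSV))
m=np.zeros_like(S);m[195:275,320:430]=(((H<6)|(H>174))&(S>150)&(V>50))[195:275,320:430]
for k in blobs(m,40):
    q=k.reshape(-1,2).astype(float);w=plane(c,q,.052);b=np.array([.548,.234]);r=np.linalg.norm(w[:,:2]-b,axis=1)
    f=w[r>.1];f=f if len(f) else w[r>r.max()-.01]
    p=f.mean(0);a=np.arctan2(p[1]-b[1],p[0]-b[0]);print("arm tip",p,r.max(),"yaw",a,"screw",1.2-(a+.284))
E
python3 a.py
```

```text
[0.79087826 0.28532921 0.24078638] [-1.7776334   2.396205   -3.42692327] [0.5486487  0.23446941 0.34724871] [-3.14124344e+00 -2.35079777e-04  1.50063327e+00]
arm tip [0.65692277 0.27624899 0.052     ] 0.12994016490551583 yaw 0.3700148465352531 screw 0.5459851534647469
```

apply_moves:
  increments:
    - {"tx":0,"ty":0,"tz":0,"ax":0,"ay":0,"az":0.9}
    - {"tx":0,"ty":0,"tz":0,"ax":0,"ay":0,"az":0.9}
    - {"tx":0,"ty":0,"tz":0,"ax":0,"ay":0,"az":0.9}
    - {"tx":0,"ty":0,"tz":0,"ax":0,"ay":0,"az":0.9}
    - {"tx":0,"ty":0,"tz":0,"ax":0,"ay":0,"az":0.9}
    - {"tx":0,"ty":0,"tz":0,"ax":0,"ay":0,"az":0.9}
    - {"tx":0,"ty":0,"tz":0,"ax":0,"ay":0,"az":0.9}
    - {"tx":0,"ty":0,"tz":0,"ax":0,"ay":0,"az":0}

```text
time_s: 17.52
ee_pos: [0.5487, 0.2344, 0.3473]
eef_rot: [-3.141, -0.0, 0.954]
force: [-1.4, 3.0, -5.6]
grip_width: 0.0177
grip_force: 45.0
```

```bash
python3 a.py
```

```text
[0.8659644  0.19184273 0.01726178] [-1.39590844  2.95968076 -5.58685808] [0.54867085 0.23443383 0.34728065] [-3.14128797e+00 -1.18410379e-04  9.54122271e-01]
arm tip [0.66544086 0.21490651 0.052     ] 0.13334318507292064 yaw -0.16116946831363538 screw 1.0771694683136355
```

apply_moves:
  increments:
    - {"tx":0,"ty":0,"tz":0,"ax":0,"ay":0,"az":0.6}
    - {"tx":0,"ty":0,"tz":0,"ax":0,"ay":0,"az":0.6}
    - {"tx":0,"ty":0,"tz":0,"ax":0,"ay":0,"az":0.3}

```text
time_s: 17.95
ee_pos: [0.5487, 0.2344, 0.3473]
eef_rot: [-3.141, -0.0, 0.823]
force: [-1.1, 4.2, -5.9]
grip_width: 0.0171
grip_force: 45.0
```

```bash
python3 a.py
```

```text
[1.03470219 0.23918459 0.26563308] [-1.11574197  4.20443387 -5.90908338] [0.5486927  0.23438455 0.34728078] [-3.14133849e+00 -4.99286813e-05  8.22677783e-01]
arm tip [0.66312678 0.20236236 0.052     ] 0.13216966913495928 yaw -0.26818676050864976 screw 1.1841867605086498
```

apply_moves:
  increments:
    - {"tx":0,"ty":0,"tz":0,"ax":0,"ay":0,"az":0.4}
    - {"tx":0,"ty":0,"tz":0,"ax":0,"ay":0,"az":0.3}
    - {"tx":0,"ty":0,"tz":0,"ax":0,"ay":0,"az":0}
    - {"tx":0,"ty":0,"tz":0,"ax":0,"ay":0,"az":0}

```text
time_s: 18.5
ee_pos: [0.5487, 0.2343, 0.3473]
eef_rot: [3.142, 0.0, 0.761]
force: [-0.9, 3.3, -6.2]
grip_width: 0.0175
grip_force: 45.9
```

```bash
python3 a.py
```

```text
[0.97349132 0.18026771 0.96286375] [-0.93465692  3.26367042 -6.2359529 ] [0.5487034  0.23430816 0.34729729] [3.14157248e+00 1.33184360e-04 7.61218032e-01]
arm tip [0.66287797 0.20177321 0.052     ] 0.13097560900618438 yaw -0.2735007057503088 screw 1.1895007057503089
```

The moment is 0.96 N m, so the screw is firmly on its stop. I'll back off into the play and lift out.

apply_moves:
  increments:
    - {"tx":0.01,"ty":-0.01,"tz":0,"ax":0,"ay":0,"az":-1}
    - {"tx":0,"ty":0,"tz":0,"ax":0,"ay":0,"az":-0.8}
    - {"tx":0,"ty":0,"tz":0,"ax":0,"ay":0,"az":0}

```text
time_s: 18.92
ee_pos: [0.5488, 0.2345, 0.3474]
eef_rot: [3.141, 0.0, 0.916]
force: [-0.1, 1.3, -3.6]
grip_width: 0.0175
grip_force: 45.0
```

apply_moves:
  increments:
    - {"tx":0,"ty":0,"tz":-0.2,"ax":0,"ay":0,"az":0}
    - {"tx":0,"ty":0,"tz":-0.2,"ax":0,"ay":0,"az":0}
    - {"tx":0,"ty":0,"tz":-0.2,"ax":0,"ay":0,"az":0}
    - {"tx":0,"ty":0,"tz":-0.2,"ax":0,"ay":0,"az":0}

```text
time_s: 19.42
ee_pos: [0.5488, 0.2347, 0.3719]
eef_rot: [3.141, -0.0, 0.917]
force: [0.8, 0.6, -4.6]
grip_width: 0.0178
grip_force: 45.0
```

```bash
python3 a.py
```

```text
[-0.01010761  0.01224056 -0.01976549] [ 0.7933239   0.56005726 -4.59169552] [0.54876574 0.23468245 0.37194023] [ 3.14127815e+00 -2.21803727e-04  9.17395347e-01]
arm tip [0.6628805  0.20208155 0.052     ] 0.13216966913495928 yaw -0.2710050603832424 screw 1.1870050603832425
```

apply_moves:
  increments:
    - {"tx":0,"ty":0,"tz":-0.5,"ax":0,"ay":0,"az":0}
    - {"tx":0,"ty":0,"tz":-0.8,"ax":0,"ay":0,"az":0}
    - {"tx":0,"ty":0,"tz":-0.8,"ax":0,"ay":0,"az":0}
    - {"tx":0,"ty":0,"tz":-0.7,"ax":0,"ay":0,"az":0.5}
    - {"tx":0,"ty":0,"tz":-0.4,"ax":0,"ay":0,"az":0.9}
    - {"tx":0,"ty":0,"tz":0,"ax":0,"ay":0,"az":0.9}
    - {"tx":0,"ty":0,"tz":0,"ax":0,"ay":0,"az":0.9}
    - {"tx":0,"ty":0,"tz":0,"ax":0,"ay":0,"az":0.9}
    - {"tx":0,"ty":0,"tz":0,"ax":0,"ay":0,"az":0}

```text
time_s: 20.6
ee_pos: [0.5486, 0.2347, 0.4681]
eef_rot: [3.141, -0.001, 0.56]
force: [-0.3, 0.1, -5.0]
grip_width: 0.0175
grip_force: 45.0
```

apply_moves:
  increments:
    - {"tx":-0.3,"ty":0.5,"tz":0,"ax":0,"ay":0,"az":0}
    - {"tx":-0.53,"ty":0.92,"tz":0,"ax":0,"ay":0,"az":0}
    - {"tx":-0.53,"ty":0.92,"tz":0,"ax":0,"ay":0,"az":0}
    - {"tx":-0.53,"ty":0.92,"tz":0,"ax":0,"ay":0,"az":0}
    - {"tx":-0.53,"ty":0.92,"tz":0,"ax":0,"ay":0,"az":0}
    - {"tx":-0.53,"ty":0.92,"tz":0,"ax":0,"ay":0,"az":0}
    - {"tx":-0.53,"ty":0.92,"tz":0,"ax":0,"ay":0,"az":0}
    - {"tx":-0.53,"ty":0.92,"tz":0,"ax":0,"ay":0,"az":0}
    - {"tx":-0.53,"ty":0.92,"tz":0,"ax":0,"ay":0,"az":0}
    - {"tx":-0.53,"ty":0.92,"tz":0,"ax":0,"ay":0,"az":0}
    - {"tx":-0.53,"ty":0.92,"tz":0,"ax":0,"ay":0,"az":0}
    - {"tx":-0.53,"ty":0.92,"tz":0,"ax":0,"ay":0,"az":0}

```text
time_s: 22.1
ee_pos: [0.5615, -0.1347, 0.4677]
eef_rot: [3.141, -0.0, 0.561]
force: [0.7, 0.8, -5.0]
grip_width: 0.0174
grip_force: 45.0
```

apply_moves:
  increments:
    - {"tx":-0.53,"ty":0.92,"tz":0,"ax":0,"ay":0,"az":0}
    - {"tx":-0.53,"ty":0.92,"tz":0,"ax":0,"ay":0,"az":0}
    - {"tx":-0.53,"ty":0.92,"tz":0,"ax":0,"ay":0,"az":0}
    - {"tx":-0.2,"ty":0.4,"tz":0,"ax":0,"ay":0,"az":0}
    - {"tx":0,"ty":0,"tz":0,"ax":0,"ay":0,"az":0}

```text
time_s: 22.72
ee_pos: [0.5667, -0.2424, 0.4672]
eef_rot: [-3.141, 0.0, 0.559]
force: [0.1, 0.4, -5.1]
grip_width: 0.018
grip_force: 45.0
```

```bash
cat > b.py <<'E'
from h import *
o=get_obs();p=o["ee_pos"];y=o["eef_rot"][2];print(o["time_s"],p,o["eef_rot"],o["force"])
d=np.array([.5672,-.241])-p[:2];print("tx",d@[np.cos(y),np.sin(y)]/.03,"ty",d@[np.sin(y),-np.cos(y)]/.03,"az",-(.56-y)/np.radians(5))
E
python3 b.py
```

```text
22.725 [ 0.56665071 -0.24243601  0.46723579] [-3.14126230e+00  1.41162332e-04  5.59296007e-01] [ 0.12638426  0.38858815 -5.12286065]
tx 0.040917684734671195 ty -0.03085847656888116 az -0.008067164248008804
```

apply_moves:
  increments:
    - {"tx":0.04,"ty":-0.03,"tz":0.2,"ax":0,"ay":0,"az":0}
    - {"tx":0,"ty":0,"tz":0.4,"ax":0,"ay":0,"az":0}
    - {"tx":0,"ty":0,"tz":0,"ax":0,"ay":0,"az":0}

```text
time_s: 23.1
ee_pos: [0.5676, -0.2398, 0.4479]
eef_rot: [-3.14, 0.001, 0.561]
force: [-0.2, 0.1, -3.7]
grip_width: 0.0181
grip_force: 45.0
```

```bash
python3 b.py; python3 - <<'E'
from h import *
c=camera("wrist");H,S,V=cv2.split(cv2.cvtColor(c["pixels"],cv2.COLOR_RGB2HSV))
mo=((H<18)&(S>150)&(V>80)).astype(np.uint8);mo[:150]=0;mo[330:]=0;mo[:,:240]=0;mo[:,330:]=0
for k in blobs(mo,500): print("bar",cv2.boundingRect(k))
s=camera("scene");
a=cv2.resize(s["pixels"][110:260,160:250],None,fx=3.9,fy=3.9);b=cv2.resize(c["pixels"][100:320,180:340],(425,585))
cv2.imwrite("pics/f1.png",np.hstack([a,b])[:,:,::-1])
E
```

```text
23.1 [ 0.56760736 -0.23975863  0.44785113] [-3.13951711e+00  1.26747777e-03  5.60755113e-01] [-0.23836478  0.11116426 -3.70775195]
tx -0.033505505723420786 ty 0.0278206079528928 az 0.00865295438102826
bar (266, 186, 34, 144)
```

View pics/f1.png

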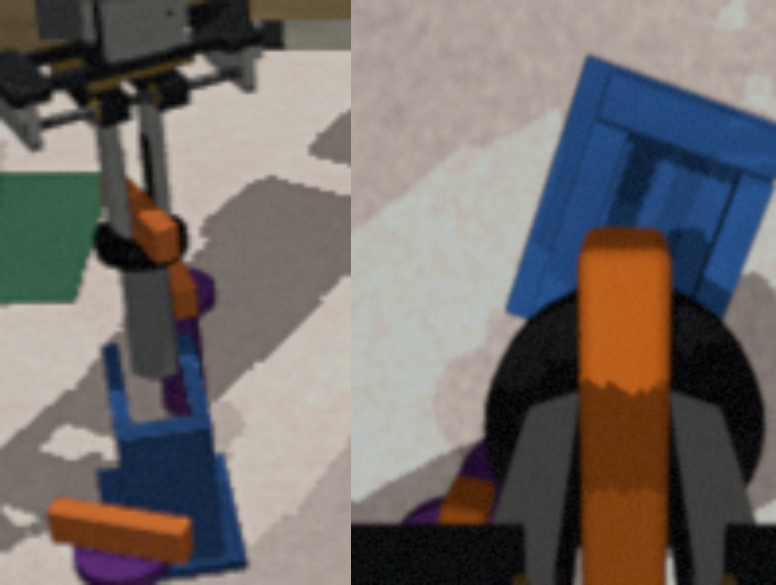

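The shank stands between the prongs, and the bar sits in the grip as before, at pixels (266,186). I'll lower it and watch the force.

apply_moves:
  increments:
    - {"tx":0,"ty":0,"tz":0.2,"ax":0,"ay":0,"az":0}
    - {"tx":0,"ty":0,"tz":0.2,"ax":0,"ay":0,"az":0}
    - {"tx":0,"ty":0,"tz":0.2,"ax":0,"ay":0,"az":0}
    - {"tx":0,"ty":0,"tz":0.2,"ax":0,"ay":0,"az":0}
    - {"tx":0,"ty":0,"tz":0,"ax":0,"ay":0,"az":0}

```text
time_s: 23.82
ee_pos: [0.5675, -0.2404, 0.4248]
eef_rot: [-3.141, 0.0, 0.56]
force: [-0.3, 0.4, -4.6]
grip_width: 0.018
grip_force: 45.0
```

```bash
python3 b.py
```

```text
23.825 [ 0.56749698 -0.24038491  0.42475046] [-3.14083134e+00  4.32271178e-04  5.59773841e-01] [-0.2934862   0.43745115 -4.5876443 ]
tx -0.01927531333834313 ty 0.012117272597577344 az -0.0025915910512836686
```

Inside the fork with no contact. Remaining descent is 80 mm.

apply_moves:
  increments:
    - {"tx":-0.02,"ty":0.01,"tz":0.4,"ax":0,"ay":0,"az":0}
    - {"tx":0,"ty":0,"tz":0.5,"ax":0,"ay":0,"az":0}
    - {"tx":0,"ty":0,"tz":0.5,"ax":0,"ay":0,"az":0}
    - {"tx":0,"ty":0,"tz":0.5,"ax":0,"ay":0,"az":0}
    - {"tx":0,"ty":0,"tz":0.4,"ax":0,"ay":0,"az":0}
    - {"tx":0,"ty":0,"tz":0.2,"ax":0,"ay":0,"az":0}
    - {"tx":0,"ty":0,"tz":0.1,"ax":0,"ay":0,"az":0}
    - {"tx":0,"ty":0,"tz":0,"ax":0,"ay":0,"az":0}

```text
time_s: 24.82
ee_pos: [0.5672, -0.2409, 0.3475]
eef_rot: [3.141, -0.0, 0.56]
force: [-0.8, -0.2, -4.8]
grip_width: 0.0173
grip_force: 45.0
```

apply_moves:
  increments:
    - {"tx":0,"ty":0,"tz":0.06,"ax":0,"ay":0,"az":0}
    - {"tx":0,"ty":0,"tz":0,"ax":0,"ay":0,"az":0}
    - {"tx":0,"ty":0,"tz":0,"ax":0,"ay":0,"az":0}

```text
time_s: 25.2
ee_pos: [0.5672, -0.2409, 0.3457]
eef_rot: [3.141, -0.0, 0.56]
force: [-0.3, 0.2, -4.3]
grip_width: 0.0174
grip_force: 45.0
```

apply_moves:
  increments:
    - {"tx":0,"ty":0,"tz":0.06,"ax":0,"ay":0,"az":0}
    - {"tx":0,"ty":0,"tz":0.02,"ax":0,"ay":0,"az":0}
    - {"tx":0,"ty":0,"tz":0,"ax":0,"ay":0,"az":0}

```text
time_s: 25.58
ee_pos: [0.5671, -0.2409, 0.3438]
eef_rot: [3.141, -0.0, 0.56]
force: [-2.1, 1.9, 3.0]
grip_width: 0.0173
grip_force: 45.0
```

Seated, since the weight is off the tool. I'll release.

apply_moves:
  increments:
    - {"tx":0,"ty":0,"tz":-0.02,"ax":0,"ay":0,"az":0}
    - {"tx":0,"ty":0,"tz":0,"ax":0,"ay":0,"az":0}
    - {"tx":0,"ty":0,"tz":0,"ax":0,"ay":0,"az":0}
    - {"tx":0,"ty":0,"tz":0,"ax":0,"ay":0,"az":0}
    - {"tx":0,"ty":0,"tz":0,"ax":0,"ay":0,"az":0}
    - {"tx":0,"ty":0,"tz":0,"ax":0,"ay":0,"az":0}
    - {"tx":0,"ty":0,"tz":0,"ax":0,"ay":0,"az":0}
    - {"tx":0,"ty":0,"tz":0,"ax":0,"ay":0,"az":0}
  jaw: 0

```text
time_s: 26.58
ee_pos: [0.5671, -0.2409, 0.3438]
eef_rot: [-3.142, -0.0, 0.56]
force: [-0.4, 0.1, -0.6]
grip_width: 0.0927
grip_force: 0.0
```

apply_moves:
  increments:
    - {"tx":0,"ty":0,"tz":-0.4,"ax":0,"ay":0,"az":0}
    - {"tx":0,"ty":0,"tz":-0.8,"ax":0,"ay":0,"az":0}
    - {"tx":0,"ty":0,"tz":-0.8,"ax":0,"ay":0,"az":0}
    - {"tx":0,"ty":0,"tz":-0.8,"ax":0,"ay":0,"az":0}
    - {"tx":0,"ty":0,"tz":-0.8,"ax":0,"ay":0,"az":0}
    - {"tx":0,"ty":0,"tz":0,"ax":0,"ay":0,"az":0}

```text
time_s: 27.32
ee_pos: [0.567, -0.2408, 0.4541]
eef_rot: [3.138, -0.002, 0.56]
force: [-0.4, -0.4, -0.7]
grip_width: 0.0944
grip_force: 0.0
```

```bash
python3 a.py; python3 - <<'E'
from h import *
o=get_obs();c=camera("wrist");s=camera("scene")
R,t=wristRt(c,o);H,S,V=cv2.split(cv2.cvtColor(c["pixels"],cv2.COLOR_RGB2HSV))
for k in blobs((H<18)&(S>150)&(V>80),300)[:3]:
    w=plane(c,cv2.boxPoints(cv2.minAreaRect(k)),.17,R,t)[:,:2];print(w.mean(0).round(4))
a=cv2.resize(s["pixels"][110:260,160:430],None,fx=1.5,fy=1.5)
b=cv2.resize(c["pixels"],(300,225));cv2.imwrite("pics/end.png",np.hstack([a,b])[:,:,::-1])
E
```

```text
[-0.03648076  0.01328158  0.03109403] [-0.35348585 -0.40160821 -0.672437  ] [ 0.56697364 -0.2408014   0.45410355] [ 3.13822470e+00 -2.09115445e-03  5.59909089e-01]
arm tip [0.66312126 0.20189828 0.052     ] 0.13216966913495928 yaw -0.27194322505935764 screw 1.1879432250593576
[ 0.733 -0.238]
[ 0.568  -0.2409]
[ 0.6443 -0.0741]
```

View pics/end.png

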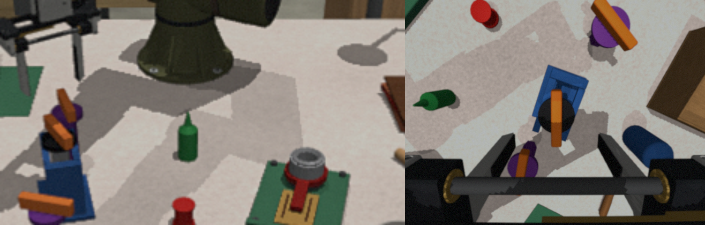

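The key hangs in its fork at about (57,140) in the left part, the red arm lies over the plate at (300,190), and the gripper is clear. I'll hand in.

```bash
python3 -c "
from station import hand_in
print(hand_in())"
```

```text
the job is handed in; nothing more can be done
None
```

I handed the job in at about 27 s of the 64 s allowed: the key went into the socket, the screw was turned to its stop (about 1.19 rad, red arm over the plate), and the key is back in its fork and released; the hand-in gave no verdict.

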